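Push the soap bar between the posts into its bay

TASK

Put the white bar of soap away by pushing it: with your fingertips slide it over the table, long side first, through the narrow gap between the two short steel posts of the soap bay, and on until its long side lies flat against the bay's back rail. Do not pick the soap up or tip it, and leave the other things where they stand; take your fingers away when it is home.

Things in the scene. Friction and masses are not known exactly. Their poses are not given: they have to be found in the camera images.
- soap_bar: plain white bar of soap lying flat: 39 mm along its x, 87 mm along its y (long side), 24 mm high, about 0.12 kg, slides at about 1 N. Origin: centre of its underside. Starts 150 to 180 mm in front of the gap (the bay's -x side), up to 30 mm off the bay's centre line, its x axis within 0.3 rad of the bay's.
- soap_bay: metal bay fixed to the table: two round steel posts, 22 mm across, 40 mm high, 96 mm gap, then low walls, no floor. Origin: on the table midway between the posts (axes at y = +-59 mm). x points through the gap into the bay, y from post to post. Side walls 22 mm high, inner faces y = +-62 mm; screw tabs 3 mm high out to y = +-87 mm.
- bay_rail (a point): middle of the back rail's inner face, on the table: 66 mm behind the gap's middle along the bay's x (so soap that lies home has its centre at x = 46.5 mm in the bay's frame). The rail is 24 mm high; axes as the bay's.
- dosing_cup: translucent dosing cup, 57 mm across, 49 mm high, a loose bystander; origin: centre of its underside
- wash_timer: wind-up timer with a white base and a blue ring, 66 mm across, 52 mm high, a loose bystander; origin: centre of its underside
- thread_spool_0: spool of off-white thread standing upright, 29 mm across, 42 mm high, a loose bystander; origin: centre of its underside
- thread_spool_1: spool of blue thread standing upright, 29 mm across, 48 mm high, a loose bystander; origin: centre of its underside
- bearing_1: ball bearing lying flat, 52 mm across, 16 mm high, a loose bystander; origin: centre of its underside
- masking_tape: roll of masking tape lying flat, 98 mm across, 25 mm high, a loose bystander; origin: centre of its underside

How it is judged:
By the outcome, as a careful person would: the job done as asked, in the order asked, and still so for the second after the job is handed in, with the robot touching nothing.
It also fails if it takes over 45 s, if anything falls off the work surface, if the arm or the gripper's body presses on something with over 40 N, if the wrist force passes 120 N, or if a joint passes its speed limit or range.

ROBOT

A 6-joint arm with a two-finger parallel gripper is mounted at the origin on a cart in front of the work surface, level with it; the furniture and walls round the work are solid. World frame = base frame: x ahead of the robot, y to its left, z up, the work surface at z = 0. Lengths are in m, angles in degrees, forces in N, time in s.
With the tool pointing down it reaches from about 0.35 to 0.875 m from the base axis. Payload 4.2 kg.
Tool frame: the origin (TCP) lies between the finger pads; the fingertips stand 8 mm ahead of it and the grasp point (between the pads) lies 11 mm behind it; z points along the fingers, y is the line along which they close (so a half turn about z gives the same grasp; the last joint's range is limited). The gripper opens to 87 mm and grips with 3 to 60 N. Pads are 19 mm wide; open, the fingers measure 117 mm over their backs; the gripper's body (75 mm by 190 mm) begins 51 mm behind the grasp point.
Start: joints at [86.494, 22.042, 0.453, 0, -68.411, -14.817], TCP at [0.196, 0.593, 0.231] pointing down, gripper open.
Joint ranges: [-179.83, 179.83], [-69.29, 118.12], [-61.27, 80.66], [-181.25, 117.63], [-171.15, -9.14], [-177.46, 177.46]. Speed limits (degrees/s): [159.86, 159.86, 180, 180, 180, 180].

INTERFACE

Orientations are given as a 3x3 rotation matrix whose columns are the frame's x, y, z axes.
In Python, from station import sense, capture, camera_model, finish_job, find_in gives the robot as it stands. The module is installed in compiled form; this text tells all that it offers.
- The arm moves only by the tool arm_command, never from a script. Its argument "motion" is a list of rows, each a list of 7 numbers: the finger opening in mm, from 0 to 87, then the shift along the tool's x, y, z in mm, then the turn, a rotation vector about the tool's x, y, z in rad. In form: [[jaw, dx, dy, dz, rx, ry, rz], ...]. A call has 1 to 8 rows; each row shifts and turns the commanded pose from where the row before left it, along the tool's axes as they then stand; what a row does not reach is not made up. A row lasts 1/10 s, in which the tool goes at most 50 mm and 8.59 degrees, less where a joint would pass 70% of its speed; a pose out of reach is approached as far as the arm can. A call with a gripper value outside its range is refused whole. The fingers move at their own pace and stop on an object; the grip force is fixed at half the most. Time passes only in rows, so rows that do not move let the fingers close. It gives the time, the measured TCP pose, the force, the opening and the grip force at its end, in the units of the state.
- sense(): the state, without advancing time (a new reading comes with each control period).
- capture(name): name is "scene" or "top" or "wrist"; returns the picture (480x640x3 uint8, red, green, blue); there is no depth.
- camera_model(name): a dict with "fx", "fy", "cx", "cy" (pixels), "R" (3x3) and "t" (3): a world point X has camera coordinates R X + t. Camera axes: x right, y down, z forward; pixel columns grow to the right and rows downward; lengths in m; the calibration is good to about 2 mm. A picture is of the moment at which its call begins: read the wrist's pose just before it. camera_model takes no time and is no camera call; for the wrist camera it gives the pose at the moment of the call.
- finish_job(): hands the job in; it is judged then, once.
Trained networks look in the newest picture that a camera, given by its name, has taken for a name from the list of things; names that differ only in an ending like _2 or _b are one class to them, and where a whole thing is asked for, a point or a joint stands for the part that bears it (a point fixed in the world has none). Each returns a list of dicts, best first, with "p" (0 to 1); they miss things now and then, are a little off and sometimes report something else, mostly with a low value. They report only what shows in the picture. A call takes as long as a camera call.
- find_in(target, camera): "location" ([row, column] in pixels, amid what is visible of it).
The state is a dict: "time_s": time; "joints": joint angles; "joint_velocities": joint speeds; "effort": joint torques, N m; "tcp_pos": TCP position; "ee_rot": TCP orientation; "wrist_force": force on the tool from outside, world axes, zero at the start; "moment": the same for the moment, N m; "gripper_width": opening from 0.0 (shut) to 1.0 (fully open); "gripper_force": force on a finger pad.
Only numpy, scipy, OpenCV 4.12 (cv2) and the standard library are available. Lean on these libraries where they do the work, as an engineer would, in place of code of your own. Each camera call takes 0.05 s, during which the arm holds its last target. There are 200 camera calls.

## Working session

There is one attempt and no reset: what is moved stays moved. The work goes in short steps, Python scripts to look and compute and a tool call to move; the robot and the scene stay as the last step left them, time stands still between calls to the robot, and variables do not carry over. Pictures are saved under pics/ and viewed, at most 10 in all, crops included, and the job is handed in when it is done.

Besides the shell and the picture viewer there is one more tool, called after ">>>" as name(argument=value, ...) on one line, values as JSON. arm_command: Moves the arm, as the interface text tells. Its arguments: {"type":"object","properties":{"motion":{"type":"array"}},"required":["motion"]}

```bash
mkdir -p pics; cat > h.py <<'E'
import numpy as np, cv2
from station import *
def ray(cam,uv,z):
    m=camera_model(cam);R=np.array(m["R"]);t=np.array(m["t"])
    d=R.T@np.array([(uv[0]-m["cx"])/m["fx"],(uv[1]-m["cy"])/m["fy"],1]);c=-R.T@t
    return c+d*(z-c[2])/d[2]
def proj(cam,X):
    m=camera_model(cam);p=np.array(m["R"])@np.array(X)+np.array(m["t"])
    return [m["fx"]*p[0]/p[2]+m["cx"],m["fy"]*p[1]/p[2]+m["cy"]]
def snap(cam,f):
    im=capture(cam);cv2.imwrite(f"pics/{f}.png",cv2.cvtColor(im,cv2.COLOR_RGB2BGR));return im
E
python3 - <<'E'
from h import *
snap("top","top0");snap("scene","scene0")
for n,z in [("soap_bar",.024),("soap_bay",.02),("dosing_cup",.03),("wash_timer",.05),("thread_spool_0",.04),("bearing_1",.016),("masking_tape",.025)]:
    for r in find_in(n,"top")[:3]:
        v,u=r["location"];print(n,round(r["p"],2),[round(u),round(v)],ray("top",(u,v),z).round(3))
s=sense();print(s["tcp_pos"],np.array(s["ee_rot"]).round(3).tolist(),s["time_s"])
E
```

```text
soap_bar 0.75 [415, 251] [ 0.512 -0.227  0.024]
soap_bay 0.63 [314, 225] [0.572 0.002 0.02 ]
dosing_cup 0.72 [383, 173] [ 0.692 -0.158  0.03 ]
dosing_cup 0.36 [364, 298] [ 0.405 -0.111  0.03 ]
wash_timer 0.59 [369, 300] [ 0.399 -0.119  0.05 ]
thread_spool_0 0.57 [305, 275] [0.456 0.02  0.04 ]
thread_spool_0 0.48 [327, 279] [ 0.447 -0.028  0.04 ]
bearing_1 0.87 [428, 192] [ 0.652 -0.262  0.016]
masking_tape 0.61 [212, 335] [0.326 0.223 0.025]
[0.19644391 0.59324705 0.23046194] [[0.949, -0.314, -0.0], [-0.314, -0.949, -0.0], [0.0, 0.0, -1.0]] 0.45
```

View pics/top0.png

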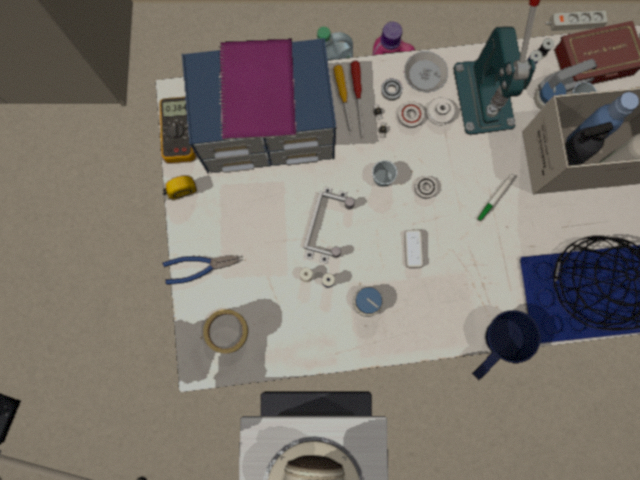

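The picture shows the soap at about (414,249). The bay opens to the right, with its posts near (349,203) and (336,252). The cup is at (384,173) and the timer at (369,300). I'll enlarge this area.

```bash
python3 - <<'E'
from h import *
im=cv2.imread("pics/top0.png")[160:320,290:450]
cv2.imwrite("pics/crop0.png",cv2.resize(im,(600,600)[:2],interpolation=cv2.INTER_CUBIC))
g=cv2.cvtColor(cv2.imread("pics/top0.png"),cv2.COLOR_BGR2GRAY)
print(g[225:272:3,398:430:2])
m=camera_model("top");print(-np.array(m["R"]).T@np.array(m["t"]),m["fx"])
E
```

```text
[[181 182 183 183 183 183 183 178 180 182 185 184 184 182 182 182]
 [183 183 183 182 182 181 183 175 170 174 171 170 170 173 179 182]
 [184 181 170 156 158 176 176 178 176 177 174 142 124 124 138 173]
 [184 171 164 143 172 185 183 184 187 187 183 163 127 121 123 161]
 [185 180 168 139 168 184 183 173 175 182 183 168 131 124 125 164]
 [182 180 164 141 165 185 185 186 186 181 181 170 133 125 124 162]
 [182 182 164 138 161 184 187 187 183 178 177 174 126 122 128 167]
 [182 183 171 136 159 183 184 185 185 183 186 176 129 124 124 162]
 [182 183 169 144 153 184 186 185 184 184 187 177 133 124 124 166]
 [182 185 171 147 150 184 186 180 184 184 184 179 139 123 126 164]
 [184 183 172 151 148 183 184 180 183 186 183 178 148 123 125 164]
 [183 183 171 152 143 184 184 185 185 179 176 181 150 122 125 146]
 [182 184 171 151 140 180 186 185 185 186 185 184 150 123 124 139]
 [182 181 176 160 136 174 184 184 183 184 181 179 145 126 135 162]
 [184 181 182 177 150 136 126 125 122 123 129 129 155 180 184 181]
 [185 182 184 179 177 176 174 175 176 178 172 176 181 183 183 183]]
[ 0.27439567 -0.01738569  1.38317268] 613.449789450187
```

View pics/crop0.png

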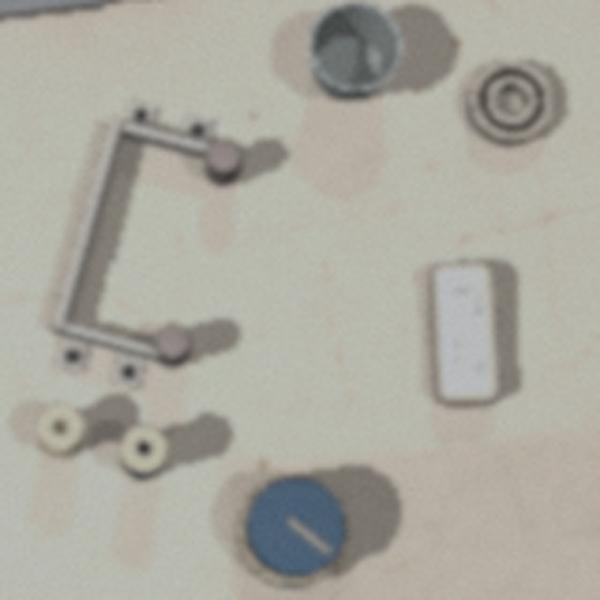

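View pics/scene0.png

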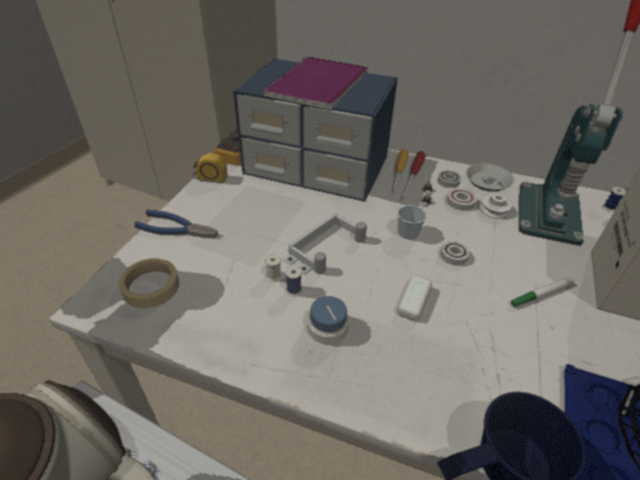

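The crop shows the post tops at (224,158) and (173,343), and the soap's top corners at about (433,264), (490,262), (496,402) and (440,402). Nothing blocks the lane between them, and the spools and timer are below it.

```bash
python3 - <<'E'
from h import *
c=lambda p,z:ray("top",((p[0]+.5)/3.75-.5+290,(p[1]+.5)/3.75-.5+160),z)
A,B=c((224,158),.04),c((173,343),.04)
P=(A+B)/2;print("posts",A.round(4),B.round(4),np.linalg.norm(A-B),P)
ex=np.array([-(A-B)[1],(A-B)[0],0])*1;ex/=np.linalg.norm(ex)
if ex[1]<0: ex=-ex
ey=np.array([-ex[1],ex[0],0]);print("bay yaw",np.degrees(np.arctan2(ex[1],ex[0])))
r=[c(p,.012) for p in[(66,325),(118,128)]]
print("rail in bay",[((q-P)@ex,(q-P)@ey) for q in r])
S=[c(p,.022) for p in[(433,264),(490,262),(496,402),(440,402)]];C=sum(S)/4
l=(S[0]+S[1]-S[2]-S[3]);print("soap",C,"long dir deg",np.degrees(np.arctan2(l[1],l[0])),"len",np.linalg.norm(l)/2,"w",np.linalg.norm(S[0]+S[3]-S[1]-S[2])/2)
print("soap in bay",(C-P)@ex,(C-P)@ey)
a=np.array([0.1964,0.5932,0]);print("bay yaw -> soap yaw", np.degrees(np.arctan2(l[1],l[0]))+90)
E
```

```text
posts [ 0.6218 -0.0793  0.04  ] [ 0.5088 -0.0481  0.04  ] 0.117255280834298 [ 0.56531692 -0.06372445  0.04      ]
bay yaw 74.5615376526695
rail in bay [(np.float64(0.06607408899491576), np.float64(0.06030610262134962)), (np.float64(0.06855022852784252), np.float64(-0.06698832621269672))]
soap [ 0.51855605 -0.22395622  0.022     ] long dir deg 0.9924840861343336 len 0.08490369196747145 w 0.033999660721313114
soap in bay -0.16689801611135324 0.002419379769270598
bay yaw -> soap yaw 90.99248408613434
```

>>> arm_command(motion=[[40,23.6,30.6,0,0,0,0],[40,23.6,30.6,0,0,0,0],[40,23.6,30.6,0,0,0,0],[40,23.6,30.6,0,0,0,0],[40,23.6,30.6,0,0,0,0],[40,23.6,30.6,0,0,0,0],[40,23.6,30.6,0,0,0,0],[40,23.6,30.6,0,0,0,0]])

```text
time_s: 1.25
tcp_pos: [0.299, 0.3001, 0.2308]
ee_rot: [[0.949, -0.314, 0.0], [-0.314, -0.949, 0.001], [0.0, -0.001, -1.0]]
wrist_force: [1.0, -0.1, -0.1]
gripper_width: 0.473
gripper_force: 0.0
```

>>> arm_command(motion=[[40,23.6,30.6,0,0,0,0],[40,23.6,30.6,0,0,0,0],[40,23.6,30.6,0,0,0,0],[40,23.6,30.6,0,0,0,0],[40,23.6,30.6,0,0,0,0],[40,23.6,30.6,0,0,0,0],[40,23.6,30.6,0,0,0,0],[40,23.6,30.6,0,0,0,0]])

```text
time_s: 2.05
tcp_pos: [0.4013, 0.0083, 0.231]
ee_rot: [[0.949, -0.314, 0.001], [-0.314, -0.949, 0.001], [0.001, -0.001, -1.0]]
wrist_force: [0.8, 0.8, 0.1]
gripper_width: 0.459
gripper_force: 0.0
```

>>> arm_command(motion=[[40,23.6,30.6,0,0,0,0],[40,23.6,30.6,0,0,0,0],[40,23.6,30.6,0,0,0,0],[40,23.6,30.6,0,0,0,0],[40,23.6,30.6,0,0,0,0],[40,23.6,30.6,0,0,0,0],[40,23.6,30.6,0,0,0,0],[40,23.6,30.6,0,0,0,0]])

```text
time_s: 2.85
tcp_pos: [0.5036, -0.2836, 0.2306]
ee_rot: [[0.949, -0.315, 0.0], [-0.315, -0.949, -0.0], [0.0, -0.0, -1.0]]
wrist_force: [0.7, 0.7, 0.9]
gripper_width: 0.459
gripper_force: 0.0
```

>>> arm_command(motion=[[40,0,0,10,0,0,0.138],[40,0,0,10,0,0,0.138],[40,0,0,10,0,0,0.138],[40,0,0,10,0,0,0.138],[40,0,0,10,0,0,0.138],[40,0,0,10,0,0,0.138],[40,0,0,10,0,0,0.138],[40,0,0,10,0,0,0.138]])

```text
time_s: 3.65
tcp_pos: [0.5033, -0.282, 0.1503]
ee_rot: [[0.141, -0.99, 0.0], [-0.99, -0.141, -0.0], [0.0, -0.0, -1.0]]
wrist_force: [-0.2, 0.1, 0.2]
gripper_width: 0.461
gripper_force: 0.0
```

>>> arm_command(motion=[[40,0,0,10,0,0,0.138],[40,0,0,10,0,0,0.138],[40,0,0,10,0,0,0.138],[40,0,0,0,0,0,0]])

```text
time_s: 4.05
tcp_pos: [0.5023, -0.2816, 0.1192]
ee_rot: [[-0.264, -0.965, -0.003], [-0.965, 0.264, 0.001], [-0.0, 0.003, -1.0]]
wrist_force: [-0.7, 0.3, -0.5]
gripper_width: 0.461
gripper_force: 0.0
```

```bash
python3 - <<'E'
from h import *
m=camera_model("wrist");print(-np.array(m["R"]).T@np.array(m["t"]),np.array(m["R"])[2])
snap("wrist","w0")
E
```

```text
[ 0.48264262 -0.35610709  0.27399358] [ 0.07028048  0.27075913 -0.9600782 ]
```

View pics/w0.png

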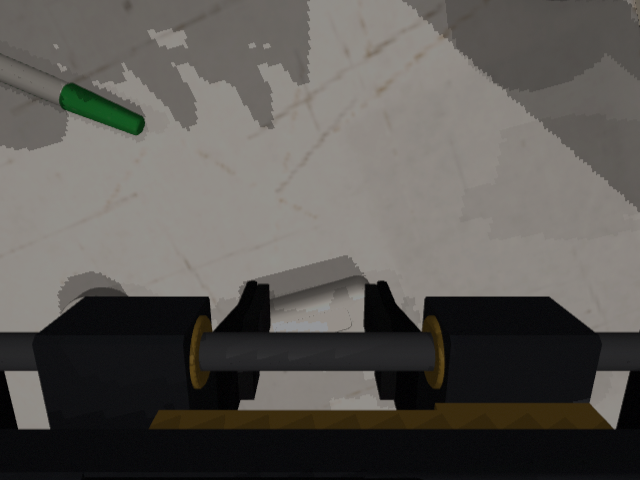

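The soap's rear edge shows at about (262,305)–(365,278), just ahead of the fingers. The table below the fingers is clear, so I'll lower and start pushing along tool −x.

>>> arm_command(motion=[[40,0,0,30,0,0,0],[40,0,0,30,0,0,0],[40,0,0,30,0,0,0],[40,0,0,16,0,0,0],[40,0,0,0,0,0,0]])

```text
time_s: 4.6
tcp_pos: [0.502, -0.2816, 0.0127]
ee_rot: [[-0.262, -0.965, -0.004], [-0.965, 0.262, 0.001], [0.0, 0.004, -1.0]]
wrist_force: [-0.5, 0.7, 0.0]
gripper_width: 0.461
gripper_force: 0.0
```

>>> arm_command(motion=[[40,-6,0,0,0,0,0],[40,-6,0,0,0,0,0],[40,-6,0,0,0,0,0],[40,-6,0,0,0,0,0],[40,-6,0,0,0,0,0],[40,-6,0,0,0,0,0],[40,-6,0,0,0,0,0],[40,-6,0,0,0,0,0]])

```text
time_s: 5.4
tcp_pos: [0.5162, -0.2352, 0.0147]
ee_rot: [[-0.264, -0.965, 0.0], [-0.965, 0.264, -0.0], [0.0, -0.0, -1.0]]
wrist_force: [-0.5, -1.3, 0.9]
gripper_width: 0.462
gripper_force: 0.5
```

>>> arm_command(motion=[[40,-5,0,0,0,0,0],[40,-5,0,0,0,0,0],[40,-5,0,0,0,0,0],[40,-5,0,0,0,0,0],[40,-5,0,0,0,0,0],[40,-5,0,0,0,0,0],[40,0,0,0,0,0,0]])

```text
time_s: 6.1
tcp_pos: [0.524, -0.206, 0.0145]
ee_rot: [[-0.263, -0.965, 0.0], [-0.965, 0.263, 0.0], [-0.0, -0.0, -1.0]]
wrist_force: [0.6, -0.4, -0.5]
gripper_width: 0.457
gripper_force: 0.0
```

```bash
python3 - <<'E'
from h import *
im=snap("top","top1")
c=cv2.cvtColor(im,cv2.COLOR_RGB2BGR)[180:300,290:450]
cv2.imwrite("pics/crop1.png",cv2.resize(c,(800,600),interpolation=cv2.INTER_CUBIC))
s=sense();print(s["tcp_pos"],s["wrist_force"])
E
```

```text
[ 0.5239124  -0.2062173   0.01444225] [-0.26595747  0.22399657 -0.05138148]
```

View pics/crop1.png

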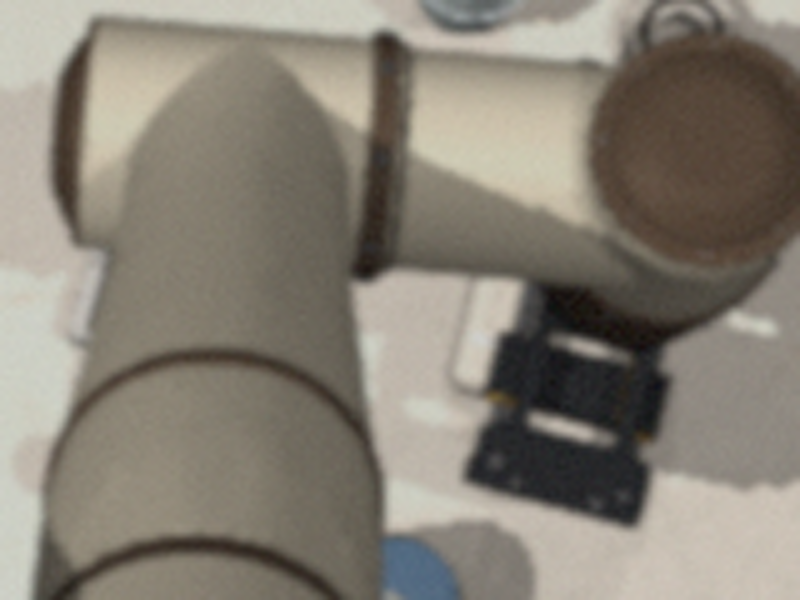

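The soap's leading edge runs (472,278)–(455,380), and its near end is at about row 390. The arm hides the rest.

```bash
python3 - <<'E'
from h import *
P=np.array([.5653,-.0637,0]);a=np.radians(74.6);ex=np.array([np.cos(a),np.sin(a),0]);ey=np.array([-ex[1],ex[0],0])
c=lambda p,z:ray("top",((p[0]+.5)/5-.5+290,(p[1]+.5)/5-.5+180),z)
b=lambda X:[((X-P)@ex).round(4),((X-P)@ey).round(4)]
for p in[(472,278),(455,375),(475,392)]:print([b(c(p,z)) for z in(.008,.022)])
s=sense();T=np.array(s["tcp_pos"]);print("tcp",b(T))
E
```

```text
[[np.float64(-0.0959), np.float64(-0.0119)], [np.float64(-0.0953), np.float64(-0.0088)]]
[[np.float64(-0.0996), np.float64(0.0338)], [np.float64(-0.0989), np.float64(0.0364)]]
[[np.float64(-0.1103), np.float64(0.039)], [np.float64(-0.1095), np.float64(0.0415)]]
tcp [np.float64(-0.1484), np.float64(0.0021)]
```

```bash
python3 - <<'E'
from h import *
im=snap("scene","scene1")
c=cv2.cvtColor(im,cv2.COLOR_RGB2BGR)[180:330,260:460]
cv2.imwrite("pics/crop2.png",cv2.resize(c,(800,600),interpolation=cv2.INTER_CUBIC))
E
```

```text
(no output)
```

View pics/crop2.png

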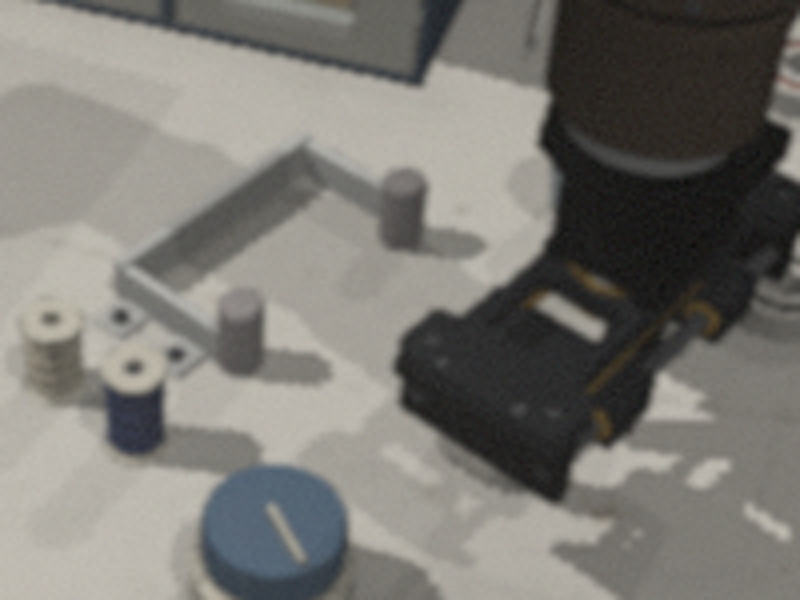

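The soap is aligned with the fingers, about 1–2 mm off the centre line, and the lane is clear. Pushing on toward the gap.

>>> arm_command(motion=[[40,-6,0,0,0,0,0],[40,-6,0,0,0,0,0],[40,-6,0,0,0,0,0],[40,-6,0,0,0,0,0],[40,-6,0,0,0,0,0],[40,-6,0,0,0,0,0],[40,-6,0,0,0,0,0],[40,-6,0,0,0,0,0]])

```text
time_s: 7.0
tcp_pos: [0.5366, -0.1598, 0.0146]
ee_rot: [[-0.264, -0.965, -0.0], [-0.965, 0.264, 0.0], [0.0, 0.0, -1.0]]
wrist_force: [-0.3, -0.4, -0.5]
gripper_width: 0.46
gripper_force: 0.2
```

>>> arm_command(motion=[[40,-5,0,0,0,0,0],[40,-5,0,0,0,0,0],[40,-5,0,0,0,0,0],[40,-5,0,0,0,0,0],[40,-5,0,0,0,0,0],[40,0,0,0,0,0,0]])

```text
time_s: 7.6
tcp_pos: [0.5434, -0.1357, 0.0146]
ee_rot: [[-0.263, -0.965, 0.0], [-0.965, 0.263, 0.0], [-0.0, -0.0, -1.0]]
wrist_force: [-0.5, 0.4, -0.2]
gripper_width: 0.457
gripper_force: 0.0
```

```bash
python3 - <<'E'
from h import *
P=np.array([.5653,-.0637,0]);a=np.radians(74.6);ex=np.array([np.cos(a),np.sin(a),0])
s=sense();print((np.array(s["tcp_pos"])-P)@ex,s["tcp_pos"],s["wrist_force"])
a=snap("top","top2")[160:280,280:440];b=snap("scene","scene2")[180:330,260:460]
c=np.vstack([cv2.resize(a,(400,300),interpolation=cv2.INTER_CUBIC),cv2.resize(b,(400,300),interpolation=cv2.INTER_CUBIC)])
cv2.imwrite("pics/c3.png",c[:,:,::-1])
E
```

```text
-0.07519935805883332 [ 0.54344043 -0.13567878  0.01462069] [-0.5448354   0.38922923 -0.24039201]
```

View pics/c3.png

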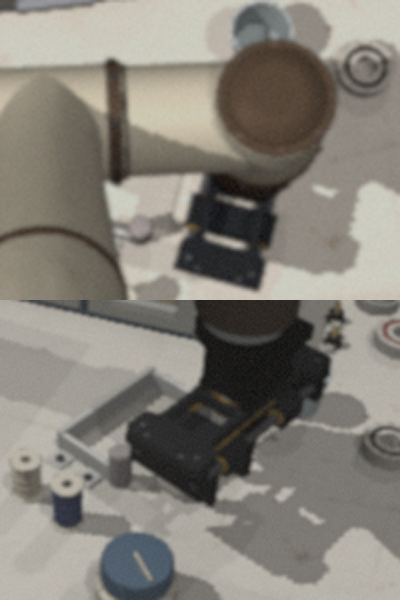

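The near post is at (140,230) in the upper picture, with the soap's near end just to its right and on its inner side. The bystanders are untouched, so I'll push through slowly and watch the force.

>>> arm_command(motion=[[40,-4,0,0,0,0,0],[40,-4,0,0,0,0,0],[40,-4,0,0,0,0,0],[40,-4,0,0,0,0,0],[40,-4,0,0,0,0,0],[40,-4,0,0,0,0,0],[40,-4,0,0,0,0,0]])

```text
time_s: 8.4
tcp_pos: [0.5506, -0.1089, 0.0146]
ee_rot: [[-0.264, -0.965, -0.0], [-0.965, 0.264, -0.0], [0.0, -0.0, -1.0]]
wrist_force: [0.0, -0.7, -0.2]
gripper_width: 0.461
gripper_force: 0.4
```

>>> arm_command(motion=[[40,-4,0,0,0,0,0],[40,-4,0,0,0,0,0],[40,-4,0,0,0,0,0],[40,-4,0,0,0,0,0],[40,-4,0,0,0,0,0]])

```text
time_s: 8.9
tcp_pos: [0.5559, -0.0897, 0.0146]
ee_rot: [[-0.264, -0.965, 0.0], [-0.965, 0.264, -0.0], [-0.0, -0.0, -1.0]]
wrist_force: [-0.5, -1.0, 0.2]
gripper_width: 0.457
gripper_force: 0.5
```

>>> arm_command(motion=[[40,-5,0,0,0,0,0],[40,-5,0,0,0,0,0],[40,-5,0,0,0,0,0],[40,-5,0,0,0,0,0],[40,-5,0,0,0,0,0],[40,-5,0,0,0,0,0],[40,-5,0,0,0,0,0]])

```text
time_s: 9.6
tcp_pos: [0.5651, -0.0558, 0.0146]
ee_rot: [[-0.264, -0.965, -0.0], [-0.965, 0.264, -0.0], [0.0, 0.0, -1.0]]
wrist_force: [-0.3, -1.0, 0.9]
gripper_width: 0.46
gripper_force: 0.5
```

>>> arm_command(motion=[[40,-2,0,0,0,0,0],[40,-2,0,0,0,0,0],[40,-1,0,0,0,0,0],[40,-1,0,0,0,0,0],[40,0,0,0,0,0,0]])

```text
time_s: 10.1
tcp_pos: [0.5666, -0.0504, 0.0145]
ee_rot: [[-0.264, -0.965, 0.0], [-0.965, 0.264, 0.0], [-0.0, -0.0, -1.0]]
wrist_force: [-0.3, -0.5, -0.4]
gripper_width: 0.457
gripper_force: 0.1
```

>>> arm_command(motion=[[40,-1,0,0,0,0,0],[40,-1,0,0,0,0,0],[40,-1,0,0,0,0,0],[40,0,0,0,0,0,0]])

```text
time_s: 10.5
tcp_pos: [0.5666, -0.0494, 0.0145]
ee_rot: [[-0.265, -0.964, -0.002], [-0.964, 0.265, -0.002], [0.002, 0.001, -1.0]]
wrist_force: [0.6, -9.3, 1.1]
gripper_width: 0.461
gripper_force: 4.1
```

>>> arm_command(motion=[[40,-1,0,0,0,0,0],[40,0,0,0,0,0,0]])

```text
time_s: 10.7
tcp_pos: [0.5666, -0.0493, 0.0145]
ee_rot: [[-0.265, -0.964, -0.003], [-0.964, 0.265, -0.003], [0.003, 0.002, -1.0]]
wrist_force: [0.3, -12.2, 1.6]
gripper_width: 0.462
gripper_force: 5.9
```

>>> arm_command(motion=[[40,-1,0,0,0,0,0],[40,0,0,0,0,0,0]])

```text
time_s: 10.9
tcp_pos: [0.5666, -0.0492, 0.0145]
ee_rot: [[-0.265, -0.964, -0.004], [-0.964, 0.265, -0.004], [0.005, 0.002, -1.0]]
wrist_force: [0.3, -15.9, 1.8]
gripper_width: 0.46
gripper_force: 7.6
```

Firm contact: 16 N with no further movement, close to the expected home position. I'll back away and look.

>>> arm_command(motion=[[40,3,0,0,0,0,0],[40,5,0,0,0,0,0],[40,15,0,0,0,0,0],[40,20,0,0,0,0,0],[40,20,0,0,0,0,0],[40,20,0,-20,0,0,0],[40,20,0,-40,0,0,0],[40,20,0,-40,0,0,0]])

```text
time_s: 11.7
tcp_pos: [0.5343, -0.1653, 0.115]
ee_rot: [[-0.264, -0.965, -0.002], [-0.965, 0.264, 0.0], [0.0, 0.002, -1.0]]
wrist_force: [1.0, -1.0, 0.4]
gripper_width: 0.457
gripper_force: 0.0
```

>>> arm_command(motion=[[40,35,0,-30,0,0,0],[40,35,0,0,0,0,0],[40,35,0,0,0,0,0],[40,35,0,0,0,0,0],[40,35,0,0,0,0,0],[40,35,0,0,0,0,0],[40,0,0,0,0,0,0]])

```text
time_s: 12.4
tcp_pos: [0.4784, -0.3701, 0.1441]
ee_rot: [[-0.268, -0.963, -0.0], [-0.963, 0.268, -0.0], [0.0, 0.0, -1.0]]
wrist_force: [-0.0, 0.6, -0.3]
gripper_width: 0.461
gripper_force: 0.0
```

```bash
python3 - <<'E'
from h import *
a=snap("top","top3")[180:270,290:410]
cv2.imwrite("pics/c4.png",cv2.resize(a,(800,600),interpolation=cv2.INTER_CUBIC)[:,:,::-1])
b=snap("scene","scene3")[180:330,260:460]
cv2.imwrite("pics/c5.png",cv2.resize(b,(800,600),interpolation=cv2.INTER_CUBIC)[:,:,::-1])
E
```

```text
(no output)
```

View pics/c4.png

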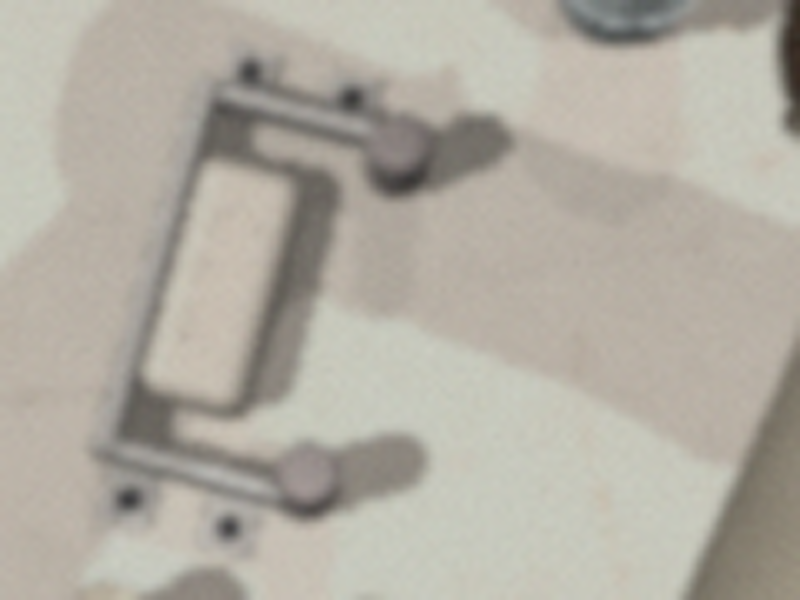

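View pics/c5.png

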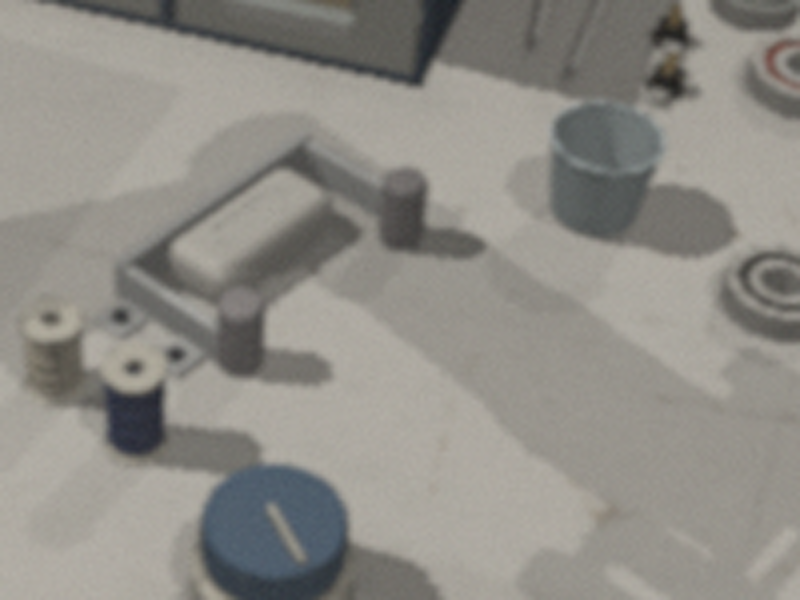

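The soap is between the posts and against the rail, lying flat, and the bystanders are unmoved. I'll check numerically that its long side is parallel to the rail.

```bash
python3 - <<'E'
from h import *
g=cv2.GaussianBlur(cv2.cvtColor(cv2.imread("pics/top3.png"),cv2.COLOR_BGR2GRAY).astype(np.float32),(3,3),0)
c=cv2.resize(g[180:270,290:410],(960,720),interpolation=cv2.INTER_CUBIC)  # 8x
# sample profiles across the nominal rail line in crop; rail line (c4 coords *1.2)
p0,p1=np.array([212,95])*1.2,np.array([105,450])*1.2
d=(p1-p0)/np.linalg.norm(p1-p0);n=np.array([-d[1],d[0]]);n=n if n[0]>0 else -n
L=np.linalg.norm(p1-p0);off=np.arange(-24,150,4)
for f in np.linspace(.28,.78,6):
    q=p0+f*(p1-p0);pts=np.array([np.mean([q+o*n+e*d for e in(0,)],0) for o in off],np.float32)
    v=cv2.remap(c,pts[:,0].reshape(1,-1),pts[:,1].reshape(1,-1),1)[0];print(round(f,2),v.astype(int).tolist())
R=[];
for lo,hi,sg,nm in((0,24,1,"dark rail/soap min"),(90,150,1,"soap rear edge"),(-24,4,-1,"rail outer")):
    X=[]
    for f in np.linspace(.28,.78,40):
        o=np.arange(lo,hi,.5);pts=(p0+f*(p1-p0)+o[:,None]*n).astype(np.float32)
        v=cv2.remap(c,pts[:,0].reshape(1,-1),pts[:,1].reshape(1,-1),1)[0]
        k=np.argmin(v) if lo==0 else np.argmin(np.gradient(v)); X.append((f*L,o[k]))
    X=np.array(X);s=np.polyfit(X[:,0],X[:,1],1);r=X[:,1]-np.polyval(s,X[:,0])
    print(nm,"tilt deg",np.degrees(np.arctan(s[0])).round(2),"mean off px",X[:,1].mean(),"rms",r.std())
E
```

```text
0.28 [170, 167, 164, 160, 154, 146, 140, 138, 142, 153, 164, 176, 183, 189, 191, 191, 190, 189, 188, 187, 186, 186, 186, 187, 187, 188, 188, 188, 188, 188, 187, 187, 186, 184, 181, 176, 166, 156, 142, 130, 117, 109, 104, 102]
0.38 [171, 170, 167, 163, 156, 148, 141, 138, 141, 148, 161, 172, 183, 189, 192, 193, 192, 191, 190, 189, 189, 189, 189, 190, 190, 190, 190, 190, 190, 190, 190, 189, 188, 185, 182, 175, 168, 157, 146, 132, 119, 109, 102, 101]
0.48 [169, 166, 165, 161, 156, 148, 141, 137, 138, 147, 158, 171, 181, 187, 190, 190, 189, 188, 187, 188, 188, 189, 190, 190, 190, 191, 191, 191, 191, 191, 191, 190, 188, 186, 182, 177, 170, 160, 148, 134, 122, 110, 104, 101]
0.58 [168, 166, 164, 161, 156, 150, 144, 139, 140, 146, 157, 170, 180, 188, 190, 191, 189, 188, 187, 186, 187, 188, 189, 190, 190, 190, 190, 190, 190, 190, 190, 189, 188, 186, 183, 178, 171, 162, 149, 138, 125, 116, 111, 111]
0.68 [172, 169, 166, 162, 157, 151, 144, 141, 142, 148, 159, 169, 181, 187, 192, 192, 192, 191, 190, 190, 190, 191, 191, 191, 191, 190, 190, 190, 191, 190, 190, 189, 188, 186, 184, 179, 174, 163, 154, 141, 130, 120, 115, 115]
0.78 [170, 168, 166, 163, 158, 150, 142, 134, 130, 131, 136, 146, 154, 165, 170, 175, 176, 175, 174, 173, 173, 173, 173, 173, 173, 171, 171, 170, 170, 170, 170, 169, 168, 166, 163, 159, 153, 146, 136, 127, 121, 119, 122, 128]
dark rail/soap min tilt deg 0.73 mean off px 4.8625 rms 0.7826766055373923
soap rear edge tilt deg 0.29 mean off px 130.275 rms 2.7302415723067393
rail outer tilt deg 0.61 mean off px -5.675 rms 2.3730867676412974
```

```bash
python3 -c "
from station import *
print(finish_job())"
```

```text
the job is handed in; nothing more can be done
None
```

The soap went through the gap long side first and lies flat against the back rail, parallel to it within about half a degree; the fingers are clear, the other things I could see were not moved, and the job was handed in at about 12.5 s.

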